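# Clamp the tube rack on the mixer with the wedge and start it

### The job

Lift the mallet out of its holder by the head, lay it on the grey mat and let go, then take it again by its handle. Tap the clamp wedge on the tube mixer sideways with the mallet head, drawing the mallet back between taps (at least two taps, and no touching the wedge with the fingers), until the wedge is fully home and the rack is clamped tight. Then lay the mallet back on the mat, let go, and press the mixer's left key and after it the right key, each fully down and released, without knocking anything over.

Things in the scene. Friction and masses are not known exactly. Their poses are not given: they have to be found in the camera images.
- mixer: Low white tube mixer fixed to the bench, deck 70 mm up. Origin on the bench; it spans x -125 to +95, y -150 to +150 mm. x points from its front (keys, towards the robot) to its back, y to its left. A steel rail 30 mm high at x -116 to -104 mm guides the wedge. The rack's tubes (x -50 to +60 mm) reach 160 mm above the bench, all else on it at most 115 mm.
- wedge: White plastic clamp wedge, 150 mm long, 30 high, 15 thick at the tip, 35 at the butt, captive on the deck: it slides only along the mixer's y axis, tip towards -y, with about 5 N friction (up to about 10 N at the very end), and stays where it is left. Origin on the deck at the front edge of its butt face.
- wedge_butt (a point): Centre of the wedge's flat butt face (35 wide, 32 mm high, facing the mixer's +y), to be struck towards the mixer's -y; 87 mm above the bench, beyond the mixer's left side. It starts 208 to 220 mm from the mixer's origin along its y axis; fully home, against a hard stop, it is at 175 mm (25 mm beyond the mixer's side).
- jaw: Dark steel clamp jaw with a rubber pad, on the deck, 170 mm long, between wedge and rack; the advancing wedge drives it 0.15 mm towards the rack (mixer's +x) per mm. It grips the rack only in the wedge's last 10 mm or so.
- rack: Black tube rack with capped tubes, 115 by 210 mm, 50 mm high (tubes to 86 mm), 0.9 kg, standing loose on the mixer's deck between jaw and rear rail. Origin: centre of its underside. Stays there upright.
- mallet_head (a point): Centre of the mallet's black rubber head, a block 36 mm (along the handle) by 60 (striking direction, the mallet's y axis) by 36 high; its two 36 x 36 mm ends are the striking faces. The mallet weighs about 0.45 kg, balanced about 15 mm from the head's centre towards the handle. Lying flat, the centre is 18 mm above its support.
- mallet_handle (a point): Point on the centre line of the mallet's straight wooden handle, 65 mm from the head's centre, the place to hold it. The handle, 24 by 24 mm, runs along the mallet's -x axis from the head to 168 mm from the head's centre, level with the head's centre; x axis points from the handle to the head, z up.
- mallet: The mallet as a whole; origin under the centre of its head, axes as for its points. At the start it lies with its head on the bare bench and its handle sunk in the holder.
- holder: Grey plastic mallet holder fixed to the bench: a trough 52 mm wide and 42 high whose walls enclose the handle, 4 mm free each side, 12 mm above its top, so it cannot be gripped there; the head lies outside the open end and lifts straight up. Origin on the bench below the head's starting place, trough along -x from -28 to -200 mm.
- mat_top (a point): Centre of the top of a flat grey mat on the bench, 260 (x) by 160 (y) mm, 3 mm thick, kept clear; the place to lay the mallet. Same axes as the mat.
- key_left (a joint): Travel of the left key: 0 up, 0.006 m fully down; spring, 5 N when fully down.
- key_right (a joint): Travel of the right key: 0 up, 0.006 m fully down; spring, 5 N when fully down.
- key_left_top (a point): Centre of the top of the left of two equal round black push keys (28 mm across) at the front of the mixer's deck, right of the rail: the one nearer to the wedge (mixer's +y). Pressed straight down.
- key_right_top (a point): Centre of the top of the right key, 52 mm from the left one towards the mixer's -y.
- bottle: White spray bottle, 60 mm across, 190 mm tall, standing loose on the bench; not to be knocked over. Origin: centre of its underside.
- cup: Green plastic cup, 76 mm across, 90 mm tall, standing loose on the bench; not to be knocked over. Origin: centre of its underside.
- jar: Clear jar, 70 mm across, 90 mm tall, standing loose on the bench; not to be knocked over. Origin: centre of its underside.

How it is judged:
By the outcome, as a careful person would: the job done as asked, in the order asked, and still so for the second after the job is handed in, with the robot touching nothing.
It also fails if it takes over 64 s, if anything falls off the work surface, if the arm or the gripper's body presses on something with over 40 N, if the wrist force passes 120 N, or if a joint passes its speed limit or range.

### The arm

A 6-joint arm with a two-finger parallel gripper is mounted at the origin on the work surface. World frame = base frame: x ahead of the robot, y to its left, z up, the work surface at z = 0. Lengths are in m, angles in rad, forces in N, time in s.
With the tool pointing down it reaches from about 0.3 to 0.875 m from the base axis. Payload 6.4 kg.
Tool frame: the origin (TCP) lies midway between the tips of the shut fingers; the grasp point (between the pads) lies 19 mm behind it; z points along the fingers, y is the line along which they close (so a half turn about z gives the same grasp; the last joint's range is limited). The gripper opens to 85 mm and grips with 20 to 120 N. Pads are 22 mm wide; open, the fingers measure 114 mm over their backs; the gripper's body (76 mm by 85 mm) begins 54 mm behind the grasp point. The pads swing forward as they close: fully open they stand 13 mm farther back than shut.
Start: joints at [-1.468, 0.181, 1.607, -0, 1.354, -0.206], TCP at [0.175, -0.548, 0.231] pointing down, gripper open.
Joint ranges: [-2.99, 2.99], [-0.89, 2.07], [0.3, 2.58], [-1.14, 4.28], [0, 2.63], [-3.12, 3.12]. Speed limits (rad/s): [2.57, 2.57, 3.01, 3.14, 3.14, 3.14].

### API

Orientations are given as a unit quaternion [w, x, y, z].
In Python, from bench import status, camera, ctrl gives the robot as it stands. The module is installed in compiled form; this text tells all that it offers.
- The arm moves only by the shell command python3 -m handwheel 'ROWS'. ROWS is JSON, a list that holds one entry, the list of rows, each a list of 7 numbers: the opening, from -1 (shut) to 1 (fully open), then the shift along the tool's x, y, z in cm, then the turn, a rotation vector about the tool's x, y, z in degrees. A call has 1 to 10 rows; each row is the pose to reach, as a shift and turn from the pose commanded when the call began, along the tool's axes at that moment; what a row does not reach only later rows make up. A row lasts 1/8 s, in which the tool goes at most 62.5 mm and 10.7 degrees, less where a joint would pass 70% of its speed; a pose out of reach is approached as far as the arm can. A call with a gripper value outside its range is refused whole. The fingers move at their own pace and stop on an object; the grip force is fixed at half the most. Time passes only in rows, so rows that repeat a pose let the fingers close. It gives the time, the measured TCP pose, the force, the opening and the grip force at its end, in the units of the state.
- status.get_obs(): the state, without advancing time (a new reading comes with each control period).
- camera(name): name is "scene" or "top" or "wrist"; returns a dict with "frame" (400x640x3 uint8, blue, green, red), "depth" (400x640 float32, m along the optical axis (not along the pixel's ray), 0 where there is no reading), "fx", "fy", "cx", "cy" (pixels), "extrinsics" (4x4, takes a point from camera to world coordinates); the wrist camera has in their place "hand_eye" (4x4, takes a point from camera to tool coordinates, whose origin is the TCP and whose axes are the flange's). Camera axes: x right, y down, z forward; pixel columns grow to the right and rows downward; lengths in m; the calibration is good to about 2 mm. The wrist camera is an equidistant fisheye: a pixel r from the principal point sees the ray r / f radians off the axis. A picture is of the moment at which its call begins: read the wrist's pose just before it.
- ctrl.hand_in(): hands the job in; it is judged then, once.
The state is a dict: "time_s": time; "q": joint angles; "dq": joint speeds; "joint_efforts": joint torques, N m; "eef_pos": TCP position; "eef_rot": TCP orientation; "wrist_force": force on the tool from outside, world axes, zero at the start; "torque": the same for the moment, N m; "opening": opening from 0.0 (shut) to 1.0 (fully open); "grasp_force": force on a finger pad.
Only numpy, scipy, OpenCV 4.12 (cv2) and the standard library are available. Lean on these libraries where they do the work, as an engineer would, in place of code of your own. Each camera call takes 0.05 s, during which the arm holds its last target. There are 200 camera calls.

## Working session

There is one attempt and no reset: what is moved stays moved. The work goes in short steps, Python scripts to look and compute and a shell command to move; the robot and the scene stay as the last step left them, time stands still between calls to the robot, and variables do not carry over. Pictures are saved under pics/ and viewed, at most 12 in all, crops included, and the job is handed in when it is done.

```bash
mkdir -p pics
cat > h.py <<'E'
import numpy as np, cv2
from bench import status, camera, ctrl
from scipy.spatial.transform import Rotation as R
def rot(q): return R.from_quat([q[1],q[2],q[3],q[0]])
def pts(c):
    d=c["depth"]; v,u=np.mgrid[:d.shape[0],:d.shape[1]]
    P=np.stack([(u-c["cx"])/c["fx"]*d,(v-c["cy"])/c["fy"]*d,d],-1)
    E=c["extrinsics"]; return P@E[:3,:3].T+E[:3,3]
def onplane(c,u,v,z):
    E=c["extrinsics"]; r=E[:3,:3]@np.array([(u-c["cx"])/c["fx"],(v-c["cy"])/c["fy"],1]); o=E[:3,3]
    return o+r*(z-o[2])/r[2]
def tolocal(p):
    "world point -> tool coords (cm) now"
    o=status.get_obs(); return rot(o["eef_rot"]).inv().apply(np.array(p)-o["eef_pos"])*100
E
python3 - <<'E'
from h import *
o=status.get_obs(); print({k:np.round(v,3) for k,v in o.items()})
for n in("top","scene"):
    c=camera(n); cv2.imwrite(f"pics/{n}0.png",c["frame"]); np.savez(f"pics/{n}0.npz",**c); print(n,c["fx"],np.round(c["extrinsics"],3).tolist())
E
```

```text
{'time_s': np.float64(0.0), 'q': array([-1.468,  0.182,  1.608, -0.   ,  1.354, -0.206]), 'dq': array([ 0.001,  0.   ,  0.001, -0.001, -0.002,  0.001]), 'joint_efforts': array([ 2.0000e-03, -4.4487e+01, -3.5134e+01, -0.0000e+00,  9.0000e-03,
        0.0000e+00]), 'eef_pos': array([ 0.175, -0.547,  0.23 ]), 'eef_rot': array([-0.001,  0.988,  0.154,  0.   ]), 'wrist_force': array([-0.649, -0.062, -0.299]), 'torque': array([-0.008, -0.   ,  0.031]), 'grasp_force': np.float64(0.0), 'opening': np.float64(1.002)}
top 409.6446804994301 [[-0.011, -0.996, 0.09, 0.447], [-1.0, 0.009, -0.023, -0.004], [0.022, -0.09, -0.996, 1.165], [0.0, 0.0, 0.0, 1.0]]
scene 479.57316545618755 [[-0.75, 0.518, -0.411, 1.221], [0.661, 0.598, -0.454, 0.726], [0.011, -0.612, -0.791, 1.372], [0.0, 0.0, 0.0, 1.0]]
```

View pics/top0.png

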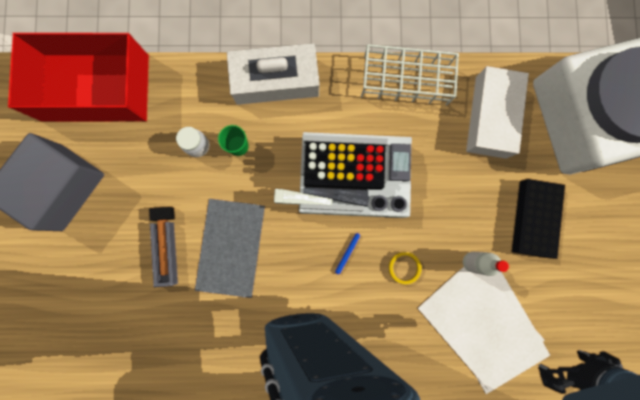

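View pics/scene0.png

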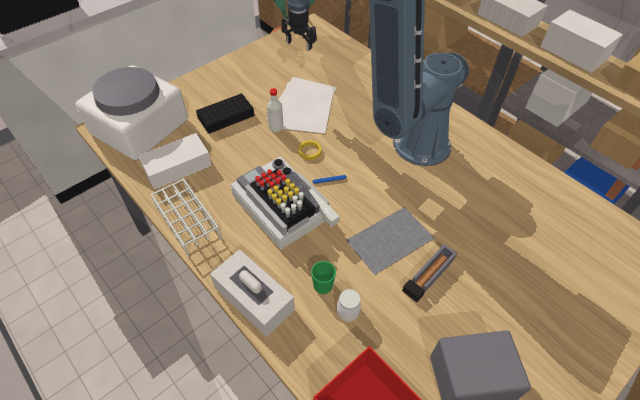

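The top view shows the mallet head at (161,213) with the handle down to (163,280). The mat is at (230,248), the mixer at (357,175), the wedge butt at (276,196) and the keys at (379,202) and (399,204). The cup is at (233,140), the jar at (192,140) and the bottle at (485,264). In the scene view the same things are at: mallet head (413,290), butt (333,216), mat (392,240).

Run:
```python
from h import *
c=dict(np.load("pics/top0.npz")); f=c["frame"]; P=pts(c); hsv=cv2.cvtColor(f,cv2.COLOR_BGR2HSV)
print("bench z",np.median(P[320:330,180:220,2]))
def roi(m,x0,x1,y0,y1):
    r=np.zeros(m.shape,bool); r[y0:y1,x0:x1]=1; return m&r
g=f.max(2); s=hsv[...,1]; Z=P[...,2]
def rect(n,m,z):
    k,lab,st,ce=cv2.connectedComponentsWithStats(m.astype(np.uint8)); i=1+st[1:,4].argmax()
    vv,uu=np.nonzero(lab==i); W=np.array([onplane(c,u,v,z)[:2] for u,v in zip(uu,vv)])
    (cx,cy),(a,b),t=cv2.minAreaRect(W.astype(np.float32)*1000)
    print(n,"ctr",round(cx,1),round(cy,1),"size",round(a,1),round(b,1),"ang",round(t,1),"px",st[i],"zmed",np.median(Z[lab==i]).round(3)); return W
rect("head",roi(g<55,145,180,200,225),.036)
rect("handle",roi((s>110)&(hsv[...,0]<20)&(g>60),154,172,218,282),.030)
rect("mat",roi((s<60)&(g>60),190,270,195,300),.003)
rect("holder",roi((Z>.03),140,185,222,292),.042)
rect("mixer",roi((Z>.06)&(Z<.2),298,414,128,220),.08)
rect("keyL",roi(g<70,370,389,194,212),.08)
rect("keyR",roi(g<70,390,409,194,214),.08)
W=rect("wedge",roi((Z>.085)&(Z<.12)&(g>150),265,345,185,215),.102)
for n,a in dict(cup=(215,250,120,160),jar=(173,212,120,160),bottle=(460,510,250,280)).items():
    m=roi(Z>.05,*a); print(n,P[m].mean(0).round(3),P[m].min(0).round(3),P[m].max(0).round(3))
np.set_printoptions(linewidth=250)
print((Z[188:222:2,268:306:2]*1000).astype(int))
for v,u in((202,379),(204,399),(213,161),(248,163)): print(P[v,u].round(3))
```

```text
bench z 0.0018047514271266607
head ctr 519.8 409.2 size 32.8 62.4 ang 1.5 px [150 208  24  13 263] zmed 0.037
handle ctr 429.8 408.9 size 46.3 152.1 ang 89.4 px [154 219  18  57 486] zmed 0.031
mat ctr 426.2 229.4 size 157.2 258.6 ang 82.0 px [ 195  199   69   98 5178] zmed 0.004
holder ctr 412.0 402.3 size 172.0 56.8 ang 5.0 px [ 150  222   25   65 1036] zmed 0.04
mixer ctr 619.7 -118.6 size 300.2 216.9 ang 87.1 px [ 298  132  114   85 8710] zmed 0.109
keyL ctr 541.8 -178.9 size 32.3 24.1 ang 89.5 px [372 198  13  10 116] zmed 0.092
keyR ctr 538.7 -232.4 size 32.3 24.1 ang 89.5 px [392 199  13  10 102] zmed 0.092
wedge ctr 543.7 4.8 size 186.1 38.8 ang 77.8 px [275 189  70  21 802] zmed 0.102
cup [0.717 0.209 0.093] [ 0.447 -0.004  0.05 ] [0.754 0.246 1.165]
jar [0.713 0.317 0.089] [ 0.447 -0.004  0.051] [0.748 0.354 1.165]
bottle [ 0.382 -0.437  0.144] [ 0.348 -0.479  0.05 ] [ 0.447 -0.004  1.165]
[[  -1    4    3    2    0    0    1   -3   -1    2    5    0    4    0    3    1    2   74  106]
 [   1   -2    0    0  103  104  107  100  101  101   99    0    4    0    0    0    1   
[... 865 characters left out ...]
   4    2   72   80   89]
 [   0   -2    0    3    1    2    2    0    2    0    3    2    5    0   -1    1   73   74   70]
 [   1   -1    0    1   -1    0    0    3    1    2    0   -1    5    3    0    1    0   55   57]
 [   3    3   -3    2    4   -2   -2   -3    2    3    0    2   -1    1    1    1    0    3   -4]
 [  -2   -1    1    1    3    0    2    4    2    0    4    4    0    0    2    0    0    1    0]
 [   1   -1    1    0    0    2   -1    2    4   -1    2    0    0    2    4    0    0    0    1]
 [   1    2   -2    3    2    0    0    3    1    5    3    2    0    4    2    0    1    1    6]]
[ 0.542 -0.179  0.093]
[ 0.536 -0.232  0.094]
[0.522 0.41  0.038]
[0.427 0.405 0.03 ]
```

Run:
```python
from h import *
a=cv2.imread("pics/top0.png")[120:300,140:420]; cv2.imwrite("pics/top0c.png",cv2.resize(a,(800,514),interpolation=cv2.INTER_CUBIC))
```

```text
(no output)
```

View pics/top0c.png

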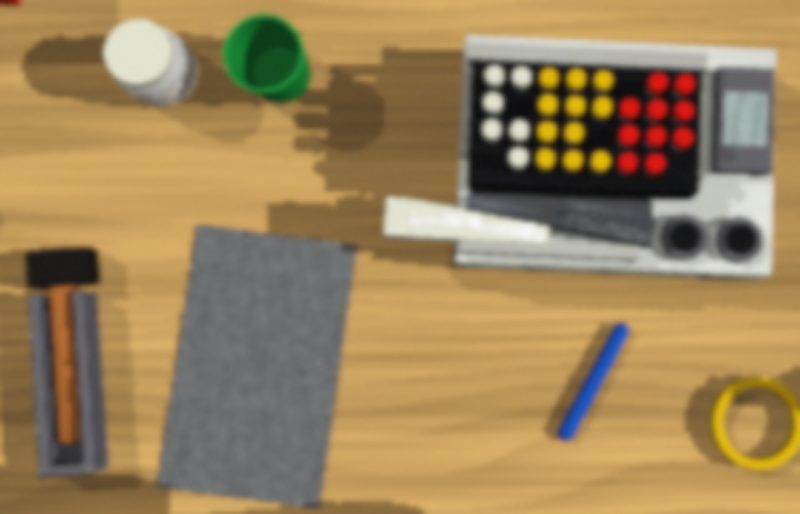

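Handle and head agree with the sizes given: head centre about (0.521, 0.409), top at 37 mm, mallet yaw about +3°. The crop shows the handle at (62,290)–(67,440) and the wedge butt at (385,215). I'll move above the head and check from there.

```bash
cat >> h.py <<'E'
def go(x,y,z,yaw):
    "rows needed: shift cm + rotvec deg to TCP at xyz, tool down, tool x at yaw deg"
    o=status.get_obs(); r=rot(o["eef_rot"]); a=np.radians(yaw)
    T=R.from_matrix(np.array([[np.cos(a),np.sin(a),0],[np.sin(a),-np.cos(a),0],[0,0,-1]]))
    print("tcp",np.round(o["eef_pos"],4),"-> cm",np.round(tolocal([x,y,z]),2),"deg",np.round((r.inv()*T).as_rotvec(degrees=True),2))
E
python3 -c "
from h import *
go(.35,-.06,.23,10); go(.516,.409,.2,3)"
```

```text
tcp [ 0.1747 -0.5473  0.2305] -> cm [ 31.51 -41.1    0.12] deg [-0.09 -0.01  7.69]
tcp [ 0.1747 -0.5473  0.2305] -> cm [ 61.57 -80.73   3.19] deg [-9.000e-02 -1.000e-02  1.469e+01]
```

```bash
python3 -m handwheel '[[[1,31.5,-41.1,0,0,0,7.7],[1,61.6,-80.7,1,0,0,14.7],[1,61.6,-80.7,1,0,0,14.7],[1,61.6,-80.7,1,0,0,14.7],[1,61.6,-80.7,1,0,0,14.7],[1,61.6,-80.7,1,0,0,14.7],[1,61.6,-80.7,1,0,0,14.7],[1,61.6,-80.7,1,0,0,14.7],[1,61.6,-80.7,1,0,0,14.7],[1,61.6,-80.7,1,0,0,14.7]]]'; python3 -c "
from h import *
go(.516,.409,.17,3)"
```

```text
time_s: 1.35
eef_pos: [0.3854, 0.0428, 0.2256]
eef_rot: [0.0, 1.0, 0.026, 0.001]
wrist_force: [0.1, -1.1, -0.1]
opening: 1.004
grasp_force: 0.0
tcp [0.3854 0.0428 0.2256] -> cm [ 14.96 -35.89   5.56] deg [ 0.03 -0.06 -0.  ]
```

```bash
python3 -m handwheel '[[[1,15,-35.9,5.5,0,0,0],[1,15,-35.9,5.5,0,0,0],[1,15,-35.9,5.5,0,0,0],[1,15,-35.9,5.5,0,0,0],[1,15,-35.9,5.5,0,0,0],[1,15,-35.9,5.5,0,0,0],[1,15,-35.9,5.5,0,0,0],[1,15,-35.9,5.5,0,0,0],[1,15,-35.9,5.5,0,0,0]]]'
python3 - <<'E'
from h import *
go(.516,.409,.17,3)
c=camera("wrist"); print(c["fx"],c["cx"],c["cy"],np.round(c["hand_eye"],3).tolist()); cv2.imwrite("pics/w1.png",c["frame"]); np.savez("pics/w1.npz",pos=status.get_obs()["eef_pos"],rot=status.get_obs()["eef_rot"],**c)
E
```

```text
time_s: 2.48
eef_pos: [0.5158, 0.4062, 0.1701]
eef_rot: [0.0, 1.0, 0.026, -0.0]
wrist_force: [0.0, -0.1, 0.3]
opening: 1.004
grasp_force: 0.0
tcp [0.5158 0.4062 0.1701] -> cm [ 0.04 -0.28  0.01] deg [ 0.04  0.05 -0.02]
309.70691628693146 322.3947664908148 195.07850967081905 [[-0.001, -0.963, -0.27, 0.069], [1.0, -0.001, 0.0, 0.0], [-0.0, -0.27, 0.963, -0.143], [0.0, 0.0, 0.0, 1.0]]
```

View pics/w1.png

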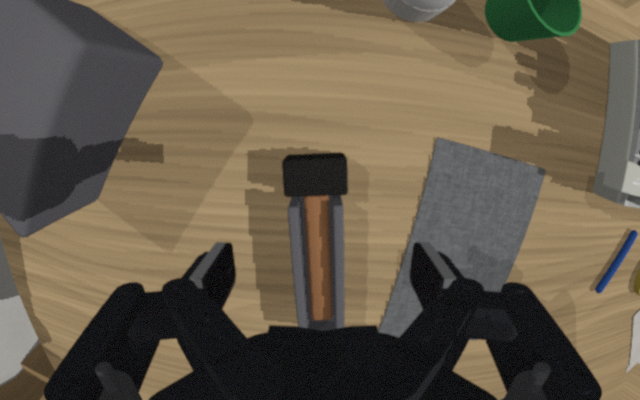

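The wrist view shows the head block at (285–346, 153–196), centred between the fingers, with the handle running down to (320,318). The cast rays give its position.

```bash
cat >> h.py <<'E'
def wray(c,uv,z,pos,q):
    "wrist pixels Nx2 -> world points on plane z (fisheye)"
    uv=np.atleast_2d(np.array(uv,float)); d=(uv-[c["cx"],c["cy"]])/c["fx"]; t=np.linalg.norm(d,axis=1,keepdims=True)
    r=np.hstack([d*np.sinc(t/np.pi)/1,np.cos(t)]) ; H=c["hand_eye"]; Rw=rot(q)
    o=Rw.apply(H[:3,3])+pos; r=Rw.apply(r@H[:3,:3].T); return o+r*((z-o[2])/r[:,2])[:,None]
E
python3 - <<'E'
from h import *
c=dict(np.load("pics/w1.npz")); f=c["frame"]; hsv=cv2.cvtColor(f,cv2.COLOR_BGR2HSV)
def rect(n,m,z):
    k,lab,st,ce=cv2.connectedComponentsWithStats(m.astype(np.uint8)); i=1+st[1:,4].argmax()
    W=wray(c,np.argwhere(lab==i)[:,::-1],z,c["pos"],c["rot"])[:,:2]
    print(n,np.round(cv2.minAreaRect(W.astype(np.float32)*1000),1).tolist() if 0 else cv2.minAreaRect(W.astype(np.float32)*1000),st[i],W.mean(0))
def roi(m,x0,x1,y0,y1):
    r=np.zeros(m.shape,bool); r[y0:y1,x0:x1]=1; return m&r
rect("head",roi(f.max(2)<60,265,365,140,184),.036)
rect("handle",roi((hsv[...,1]>110)&(hsv[...,0]<16),300,340,200,320),.030)
rect("mat",roi(hsv[...,1]<50,400,545,130,330),.003)
go(.515,.409,.003,3)
E
```

```text
head ((531.9996337890625, 413.753173828125), (27.9165096282959, 58.158382415771484), 3.0118942260742188) [ 283  153   64   31 1858] [0.53138973 0.41339128]
handle ((429.2852783203125, 404.8238220214844), (142.77987670898438, 23.07558250427246), 4.993384838104248) [ 305  200   27  120 2605] [0.43646171 0.40541274]
mat ((427.6776123046875, 160.5836639404297), (292.7323303222656, 245.35235595703125), 83.02320098876953) [  400   138   145   192 18835] [0.45052709 0.22132318]
tcp [0.516  0.406  0.1705] -> cm [-0.08 -0.31 16.75] deg [ 0.02  0.02 -0.05]
```

```bash
python3 -m handwheel '[[[1,0,-0.6,5,0,0,-2],[1,0,-0.6,10,0,0,-2],[1,0,-0.6,14,0,0,-2],[1,0,-0.6,16.7,0,0,-2],[1,0,-0.6,16.7,0,0,-2],[1,0,-0.6,16.7,0,0,-2],[-1,0,-0.6,16.7,0,0,-2],[-1,0,-0.6,16.7,0,0,-2],[-1,0,-0.6,16.7,0,0,-2],[-1,0,-0.6,16.7,0,0,-2]]]';  python3 -m handwheel '[[[-1,0,0,0,0,0,0],[-1,0,0,-1,0,0,0],[-1,0,0,-3,0,0,0],[-1,0,0,-5,0,0,0],[-1,0,0,-8,0,0,0],[-1,0,0,-10,0,0,0],[-1,0,0,-10,0,0,0]]]'; python3 -c "
from h import *
c=camera('wrist'); cv2.imwrite('pics/w2.png',c['frame'])
go(.495,.227,.10,-4)"
```

```text
time_s: 3.78
eef_pos: [0.5172, 0.4136, 0.0057]
eef_rot: [-0.001, 0.999, 0.044, 0.001]
wrist_force: [1.1, -1.5, 5.9]
opening: 0.69
grasp_force: 67.4
time_s: 4.65
eef_pos: [0.5174, 0.4139, 0.1064]
eef_rot: [-0.001, 0.999, 0.044, 0.002]
wrist_force: [0.4, -0.1, -4.2]
opening: 0.692
grasp_force: 66.2
tcp [0.5163 0.4133 0.1044] -> cm [-3.75 18.37  0.42] deg [-0.05 -0.1   8.99]
```

View pics/w2.png

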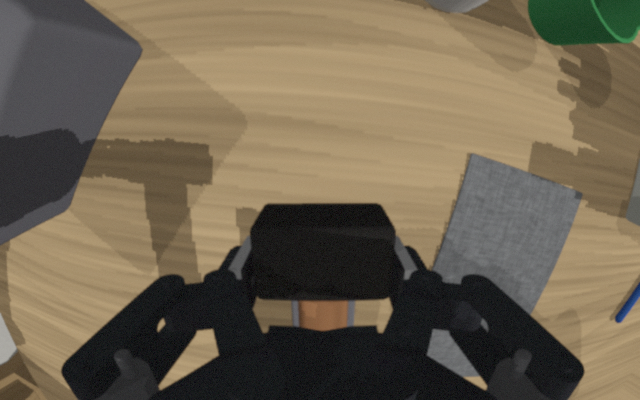

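Held by the head (opening 0.69 ≈ 60 mm, 4.5 N weight). The view shows the head at (250–395, 205–300) with the handle behind it. Next I carry it to the mat.

```bash
python3 -m handwheel '[[[-1,-1.2,6,0,0,0,3],[-1,-2.5,12,0,0,0,6],[-1,-3.75,18.3,0,0,0,9],[-1,-3.75,18.3,0,0,0,9],[-1,-3.75,18.3,4,0,0,9],[-1,-3.75,18.3,7.5,0,0,9],[-1,-3.75,18.3,8.8,0,0,9],[-1,-3.75,18.3,9.5,0,0,9],[-1,-3.75,18.3,9.7,0,0,9],[-1,-3.75,18.3,9.7,0,0,9]]]';  python3 -m handwheel '[[[0.75,0,0,0,0,0,0],[1,0,0,0,0,0,0],[1,0,0,0,0,0,0],[1,0,0,-2,0,0,0],[1,0,0,-8,0,0,0],[1,-4,0,-14,0,0,0],[1,-9,0,-15,0,0,0],[1,-10,0,-15,0,0,0],[1,-10,0,-15,0,0,0],[1,-10,0,-15,0,0,0]]]'
python3 - <<'E'
from h import *
o=status.get_obs(); c=camera("wrist"); f=c["frame"]; cv2.imwrite("pics/w3.png",f); np.savez("pics/w3.npz",pos=o["eef_pos"],rot=o["eef_rot"],**c)
t=camera("top"); np.savez("pics/top1.npz",**t)
E
```

```text
time_s: 5.95
eef_pos: [0.4951, 0.2282, 0.0086]
eef_rot: [-0.0, 0.999, -0.035, 0.001]
wrist_force: [-5.9, -1.3, 8.6]
opening: 0.688
grasp_force: 68.9
time_s: 7.2
eef_pos: [0.3955, 0.2343, 0.1559]
eef_rot: [0.0, 0.999, -0.035, -0.0]
wrist_force: [-0.8, 0.7, 0.0]
opening: 1.002
grasp_force: 0.0
```

View pics/w3.png

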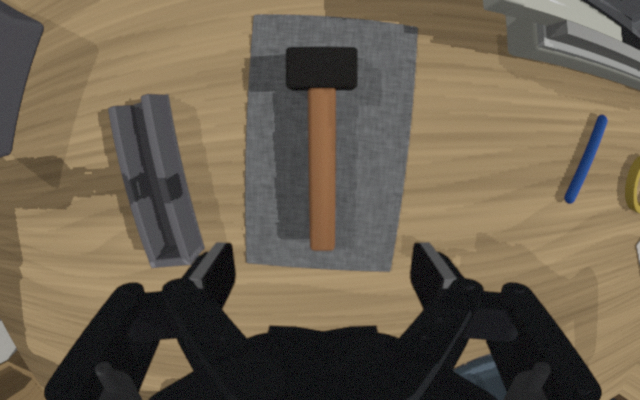

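The mallet lies flat on the mat: head at (286–357, 47–90), handle down to (322,250). I'll measure its line, and the wedge butt from the top and scene views.

Run:
```python
from h import *
def roi(m,x0,x1,y0,y1):
    r=np.zeros(m.shape,bool); r[y0:y1,x0:x1]=1; return m&r
c=dict(np.load("pics/w3.npz")); f=c["frame"]; hsv=cv2.cvtColor(f,cv2.COLOR_BGR2HSV)
def rect(n,m,z):
    lab=cv2.connectedComponentsWithStats(m.astype(np.uint8)); i=1+lab[2][1:,4].argmax()
    W=wray(c,np.argwhere(lab[1]==i)[:,::-1],z,c["pos"],c["rot"])[:,:2]
    print(n,np.round(np.hstack(cv2.minAreaRect(W.astype(np.float32)*1000)),1),lab[2][i])
rect("head",roi(f.max(2)<50,280,365,40,95),.039)
rect("handle",roi((hsv[...,1]>110)&(hsv[...,0]<16)&(hsv[...,2]>70),305,340,92,255),.033)
rect("mat",roi(hsv[...,1]<60,240,420,10,272),.003)
for k in("top0","scene0"):
    c2=dict(np.load(f"pics/{k}.npz")); P=pts(c2); Z=P[...,2]
    m=(Z>.09)&(Z<.114)&(c2["frame"].min(2)>120)&(P[...,0]>.50)&(P[...,0]<.62)&(P[...,1]>.0)&(P[...,1]<.15)
    Q=P[m]; print(k,len(Q),"z",np.median(Q[:,2]).round(4),"y98",np.percentile(Q[:,1],[95,98,100]).round(4))
    e=Q[Q[:,1]>Q[:,1].max()-.02]; print(" butt x",np.percentile(e[:,0],[3,50,97]).round(4))
    vv,uu=np.nonzero(m); W=np.array([onplane(c2,u,v,.102) for u,v in zip(uu,vv)]); print(" plane y",np.percentile(W[:,1],[95,98,100]).round(4)); e=W[W[:,1]>W[:,1].max()-.02]; print(" plane x",np.percentile(e[:,0],[3,50,97]).round(4))
    # mixer side edges
    for z0,z1,n in((.064,.076,"deck"),):
        m=(Z>z0)&(Z<z1)&(P[...,0]>.48)&(P[...,0]<.75)&(P[...,1]>-.3)&(P[...,1]<.06); print(n,np.round(np.hstack(cv2.minAreaRect((P[m][:,:2]*1000).astype(np.float32))),1))
```

```text
head [499.9 227.7  58.   37.   85.9] [ 286   47   71   44 2922]
handle [408.4 233.9  22.5 143.9  86.4] [ 308   92   27  158 4010]
mat [427.6 227.3 160.2 259.8  82. ] [  245    14   173   258 35672]
top0 474 z 0.1025 y98 [0.0902 0.093  0.0934]
 butt x [0.5438 0.56   0.5774]
 plane y [0.0907 0.0933 0.0933]
 plane x [0.5434 0.5604 0.5775]
deck [ 622.6 -123.3  296.7  217.1   87.1]
scene0 269 z 0.1013 y98 [0.0932 0.0944 0.0951]
 butt x [0.547  0.5649 0.5811]
 plane y [0.0947 0.0972 0.0994]
 plane x [0.5468 0.5661 0.5835]
deck [ 626.2 -108.4  328.7  218.5   87.1]
```

```bash
python3 -c "
from h import *
go(.440,.2318,.008,-3.8)"
```

```text
tcp [0.3954 0.2342 0.1558] -> cm [ 4.48 -0.08 14.77] deg [ 0.02  0.05 -0.25]
```

```bash
python3 -m handwheel '[[[1,4.5,-0.1,5,0,0,0],[1,4.5,-0.1,10,0,0,0],[1,4.5,-0.1,13.5,0,0,0],[1,4.5,-0.1,14.7,0,0,0],[1,4.5,-0.1,14.7,0,0,0],[-1,4.5,-0.1,14.7,0,0,0],[-1,4.5,-0.1,14.7,0,0,0],[-1,4.5,-0.1,14.7,0,0,0],[-1,4.5,-0.1,14.7,0,0,0],[-1,4.5,-0.1,14.7,0,0,0]]]';  python3 -m handwheel '[[[-1,0,0,0,0,0,0],[-1,0,0,-1,0,0,0],[-1,0,0,-3,0,0,0],[-1,0,0,-5,0,0,0],[-1,0,0,-6.5,0,0,0],[-1,0,0,-6.5,0,0,0],[-1,0,0,-6.5,0,0,0]]]'
python3 - <<'E'
from h import *
o=status.get_obs(); c=camera("wrist"); f=c["frame"]; cv2.imwrite("pics/w4.png",f); np.savez("pics/w4.npz",pos=o["eef_pos"],rot=o["eef_rot"],**c)
E
```

```text
time_s: 8.55
eef_pos: [0.4401, 0.2325, 0.0102]
eef_rot: [-0.0, 0.999, -0.035, 0.001]
wrist_force: [-2.3, -1.0, 5.9]
opening: 0.27
grasp_force: 61.9
time_s: 9.43
eef_pos: [0.4389, 0.2321, 0.0738]
eef_rot: [0.0, 0.999, -0.035, -0.001]
wrist_force: [-0.1, 0.2, -4.6]
opening: 0.269
grasp_force: 60.5
```

View pics/w4.png

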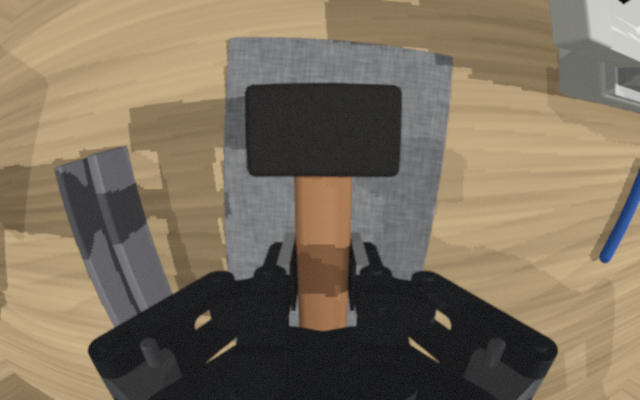

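Held square: head at (247–400, 86–176), handle straight between the fingers. I'll check for droop by depth and work out the strike position.

Run:
```python
from h import *
c=dict(np.load("pics/w4.npz")); d=c["depth"]
v,u=np.mgrid[95:170,255:395]; v,u=v.ravel(),u.ravel(); dd=d[v,u]; ok=dd>0; v,u,dd=v[ok],u[ok],dd[ok]
x=np.stack([u-c["cx"],v-c["cy"]],1)/c["fx"]; t=np.linalg.norm(x,axis=1,keepdims=True)
P=np.hstack([x*np.tan(t)/t,np.ones_like(t)])*dd[:,None]; H=c["hand_eye"]; T=P@H[:3,:3].T+H[:3,3]
A=np.c_[T[:,:2],np.ones(len(T))]; s,_,_,_=np.linalg.lstsq(A,T[:,2],rcond=None)
print("tool-frame top: mean",T.mean(0).round(4),"slopes deg",np.degrees(s[:2]).round(2),"min/max",T.min(0).round(4),T.max(0).round(4))
print("world mean",(rot(c["rot"]).apply(T)+c["pos"]).mean(0).round(4))
go(.502,.170,.076,-3)
```

```text
tool-frame top: mean [ 0.061   0.001  -0.0289] slopes deg [ 0.19 -0.08] min/max [ 0.0466 -0.0256 -0.0315] [ 0.0753  0.0276 -0.0262]
world mean [0.4998 0.2268 0.1026]
tcp [0.4388 0.2321 0.0735] -> cm [ 6.74  5.75 -0.26] deg [ 0.03  0.1  -1.01]
```

```bash
python3 -m handwheel '[[[-1,3,2.5,-0.2,0,0,-1],[-1,6.75,5.75,-0.2,0,0,-1],[-1,6.75,5.75,-0.2,0,0,-1],[-1,6.75,5.75,-0.2,0,0,-1]]]'
python3 - <<'E'
from h import *
go(.502,.170,.0765,-3)
c=camera("scene"); cv2.imwrite("pics/s1.png",cv2.resize(c["frame"][150:290,250:450],(800,560),interpolation=cv2.INTER_CUBIC))
E
```

```text
time_s: 9.98
eef_pos: [0.5018, 0.1701, 0.0753]
eef_rot: [0.0, 1.0, -0.027, -0.001]
wrist_force: [-1.0, 0.0, -4.2]
opening: 0.263
grasp_force: 60.7
tcp [0.5018 0.1701 0.0753] -> cm [ 0.02  0.01 -0.12] deg [ 0.01  0.16 -0.06]
```

View pics/s1.png

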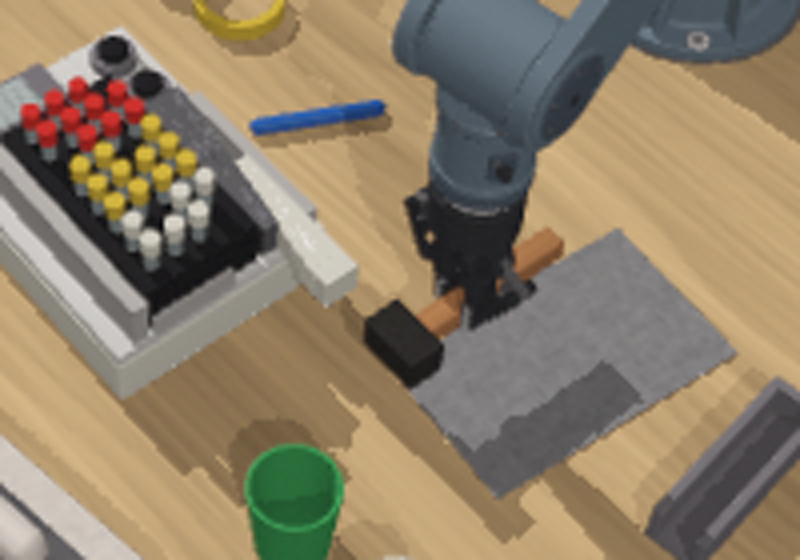

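The crop shows the mallet head at (405,340) squarely facing the wedge butt at (340,280), at the same height. I'll give the first tap.

```bash
python3 -m handwheel '[[[-1,0,3,-0.1,0,0,0],[-1,0,4.2,-0.1,0,0,0],[-1,0,5,-0.1,0,0,0],[-1,0,5.7,-0.1,0,0,0],[-1,0,5.7,-0.1,0,0,0],[-1,0,4,-0.1,0,0,0],[-1,0,2,-0.1,0,0,0],[-1,0,2,-0.1,0,0,0]]]'
cat > b.py <<'E'
from h import *
for k in("top","scene"):
    c2=camera(k); P=pts(c2); Z=P[...,2]
    m=(Z>.092)&(Z<.112)&(c2["frame"].min(2)>120)&(P[...,0]>.53)&(P[...,0]<.60)&(P[...,1]>.03)&(P[...,1]<.15); print(k,m.sum(),np.percentile(P[m][:,1],[95,98,100]).round(4) if m.any() else 0)
o=status.get_obs();print(o["eef_pos"].round(4),o["time_s"])
E
python3 b.py
```

```text
time_s: 11.02
eef_pos: [0.5021, 0.1522, 0.0775]
eef_rot: [-0.0, 1.0, -0.025, 0.0]
wrist_force: [-0.3, -0.2, -5.3]
opening: 0.268
grasp_force: 60.8
top 256 [0.0778 0.0802 0.0809]
scene 148 [0.0798 0.0805 0.0828]
[0.5019 0.1509 0.0774] 11.125
```

```bash
python3 -m handwheel '[[[-1,0,2.5,0,0,0,0],[-1,0,3.7,0,0,0,0],[-1,0,4.6,0,0,0,0],[-1,0,5.4,0,0,0,0],[-1,0,5.4,0,0,0,0],[-1,0,3.7,0,0,0,0],[-1,0,2.5,0,0,0,0],[-1,0,2.5,0,0,0,0]]]'; python3 b.py
```

```text
time_s: 12.12
eef_pos: [0.5005, 0.1266, 0.0774]
eef_rot: [0.0, 1.0, -0.025, 0.0]
wrist_force: [-0.8, 0.0, -4.0]
opening: 0.268
grasp_force: 60.8
top 167 [0.062  0.0621 0.0623]
scene 98 [0.0623 0.0629 0.0649]
[0.5005 0.1257 0.0773] 12.225
```

```bash
python3 -m handwheel '[[[-1,0,2,0,0,0,0],[-1,0,2.8,0,0,0,0],[-1,0,3.4,0,0,0,0],[-1,0,3.6,0,0,0,0],[-1,0,3.6,0,0,0,0]]]'; python3 -m handwheel '[[[-1,0,-1.5,0,0,0,0],[-1,0,-2,0,0,0,0],[-1,0,-2,0,0,0,0]]]'; python3 b.py
```

```text
time_s: 12.85
eef_pos: [0.4987, 0.09, 0.0774]
eef_rot: [-0.001, 1.0, -0.026, 0.0]
wrist_force: [0.0, 3.9, -5.1]
opening: 0.268
grasp_force: 60.7
time_s: 13.22
eef_pos: [0.4997, 0.1098, 0.0773]
eef_rot: [0.0, 1.0, -0.026, -0.0]
wrist_force: [0.9, 0.0, -4.5]
opening: 0.27
grasp_force: 60.8
top 140 [0.0566 0.0568 0.057 ]
scene 88 [0.0567 0.0571 0.058 ]
[0.4997 0.1094 0.0773] 13.325
```

```bash
python3 -m handwheel '[[[-1,0,1.2,0,0,0,0],[-1,0,2.1,0,0,0,0],[-1,0,2.5,0,0,0,0],[-1,0,2.5,0,0,0,0],[-1,0,2.5,0,0,0,0]]]'; python3 -m handwheel '[[[-1,0,-1.5,0,0,0,0],[-1,0,-2,0,0,0,0],[-1,0,-2,0,0,0,0]]]'; python3 b.py
```

```text
time_s: 13.95
eef_pos: [0.4979, 0.0876, 0.0775]
eef_rot: [-0.003, 1.0, -0.026, -0.0]
wrist_force: [0.0, 19.6, -2.3]
opening: 0.267
grasp_force: 62.0
time_s: 14.32
eef_pos: [0.4995, 0.1041, 0.0774]
eef_rot: [0.0, 1.0, -0.026, -0.0]
wrist_force: [0.2, -0.0, -5.0]
opening: 0.268
grasp_force: 61.1
top 133 [0.0542 0.0543 0.0543]
scene 83 [0.0555 0.0567 0.0572]
[0.4995 0.1038 0.0773] 14.425
```

```bash
python3 -m handwheel '[[[-1,0,1.2,0,0,0,0],[-1,0,1.8,0,0,0,0],[-1,0,2.2,0,0,0,0],[-1,0,2.2,0,0,0,0],[-1,0,2.2,0,0,0,0]]]'; python3 -m handwheel '[[[-1,0,-2,0,0,0,0],[-1,0,-4,0,0,0,0],[-1,0,-6,0,0,0,0],[-1,0,-7,0,0,0,0],[-1,0,-7,0,0,0,0]]]'; python3 b.py
python3 - <<'E'
from h import *
go(.440,.2318,.09,-3.8)
o=status.get_obs(); c=camera("wrist"); cv2.imwrite("pics/w5.png",c["frame"])
E
```

```text
time_s: 15.05
eef_pos: [0.498, 0.0871, 0.0776]
eef_rot: [-0.004, 1.0, -0.025, 0.0]
wrist_force: [1.6, 27.4, -2.8]
opening: 0.267
grasp_force: 63.6
time_s: 15.68
eef_pos: [0.502, 0.1521, 0.0773]
eef_rot: [0.0, 1.0, -0.026, -0.0]
wrist_force: [-0.5, 0.4, -3.8]
opening: 0.265
grasp_force: 61.2
top 131 [0.0542 0.0543 0.0544]
scene 77 [0.0549 0.0558 0.0581]
[0.502  0.1516 0.0773] 15.775
tcp [0.502  0.1516 0.0773] -> cm [-6.61 -7.68 -1.27] deg [0.02 0.01 0.78]
```

View pics/w5.png

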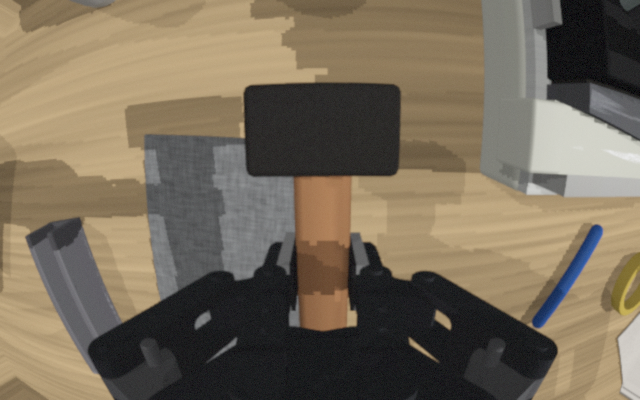

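At 27 N the wedge no longer moves (butt y 0.0543 before and after), so it is home. The view shows the mallet still straight in the grip (head 246–400, 85–175). I'll lay it back on the mat.

```bash
python3 -m handwheel '[[[-1,-3,-4,-1,0,0,0],[-1,-6.6,-7.7,-1,0,0,0.8],[-1,-6.6,-7.7,-0.5,0,0,0.8],[-1,-6.6,-7.7,3,0,0,0.8],[-1,-6.6,-7.7,5.4,0,0,0.8],[-1,-6.6,-7.7,6.4,0,0,0.8],[-1,-6.6,-7.7,6.75,0,0,0.8],[-1,-6.6,-7.7,6.75,0,0,0.8]]]'; python3 -m handwheel '[[[0,0,0,0,0,0,0],[0.8,0,0,0,0,0,0],[0.8,0,0,0,0,0,0],[0.8,0,0,-3,0,0,0],[0.5,0,0,-9,0,0,0],[-1,0,0,-15,0,0,0],[-1,0,0,-18,0,0,0],[-1,0,0,-18,0,0,0],[-1,0,0,-18,0,0,0]]]'
python3 - <<'E'
from h import *
c=camera("top"); np.savez("pics/top2.npz",**c); f=c["frame"];P=pts(c)
g=f.max(2)
for n,(x0,x1,y0,y1) in dict(L=(370,389,194,212),R=(390,409,194,214)).items():
    m=np.zeros(g.shape,np.uint8); m[y0:y1,x0:x1]=(g[y0:y1,x0:x1]<70)
    v,u=np.nonzero(m); 
    for z in (.092,): print(n,len(v),np.mean([onplane(c,a,b,z) for a,b in zip(u,v)],0).round(4),"depth z",np.median(P[v,u,2]).round(4))
go(.545,-.175,.2,-3)
cv2.imwrite("pics/t2.png",cv2.resize(f[120:300,140:420],(800,514),interpolation=cv2.INTER_CUBIC))
E
```

```text
time_s: 16.82
eef_pos: [0.4413, 0.2324, 0.0109]
eef_rot: [-0.0, 0.999, -0.033, 0.001]
wrist_force: [0.8, -0.4, -4.3]
opening: 0.264
grasp_force: 61.4
time_s: 17.95
eef_pos: [0.4395, 0.2325, 0.189]
eef_rot: [0.0, 0.999, -0.033, -0.001]
wrist_force: [-0.2, -0.1, 0.5]
opening: 0.001
grasp_force: 0.0
L 115 [ 0.5409 -0.1773  0.092 ] depth z 0.0922
R 103 [ 0.538  -0.2304  0.092 ] depth z 0.0922
tcp [0.4391 0.2323 0.1884] -> cm [13.27 39.94 -1.17] deg [ 0.04  0.14 -0.81]
```

View pics/t2.png

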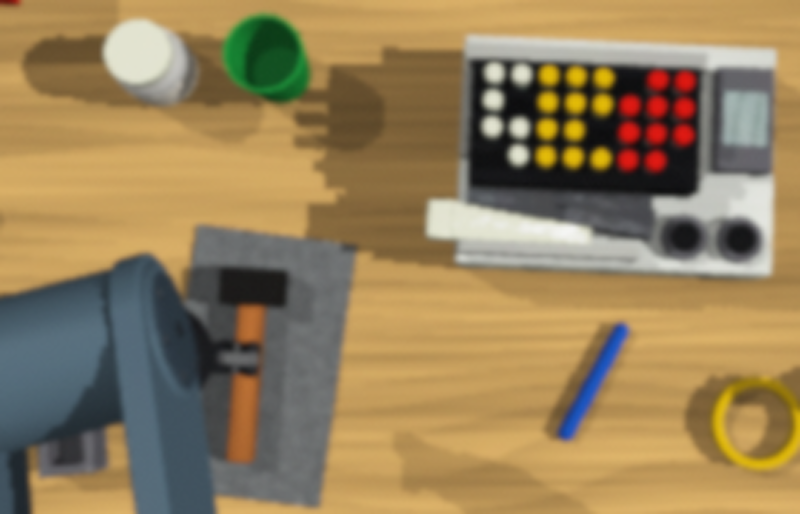

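The mallet lies on the mat (head (253,287), handle to (242,460)) clear of the gripper, and the wedge is home. The keys are at (683,238) and (739,240), about (0.541,−0.178) and (0.538,−0.231), tops at 92 mm, 53 mm apart, which agrees with the 52 mm given.

```bash
python3 -m handwheel '[[[-1,2.5,8,-1.2,0,0,0],[-1,12.8,40.2,-1.2,0,0,0],[-1,12.8,40.2,-1.2,0,0,0],[-1,12.8,40.2,-1.2,0,0,0],[-1,12.8,40.2,-1.2,0,0,0],[-1,12.8,40.2,-1.2,0,0,0],[-1,12.8,40.2,-1.2,0,0,0],[-1,12.8,40.2,-1.2,0,0,0],[-1,12.8,40.2,-1.2,0,0,0],[-1,12.8,40.2,-1.2,0,0,0]]]'
python3 - <<'E'
from h import *
go(.541,-.178,.10,-3)
o=status.get_obs(); c=camera("wrist"); g=c["frame"].max(2)
cv2.imwrite("pics/w6.png",c["frame"]); np.savez("pics/w6.npz",pos=o["eef_pos"],rot=o["eef_rot"],**c)
E
```

```text
time_s: 19.25
eef_pos: [0.5406, -0.1755, 0.2011]
eef_rot: [-0.001, 0.999, -0.033, -0.001]
wrist_force: [0.1, 0.8, 0.2]
opening: -0.002
grasp_force: 0.0
tcp [ 0.5406 -0.1755  0.2011] -> cm [ 0.07  0.26 10.11] deg [-0.06  0.09 -0.73]
```

View pics/w6.png

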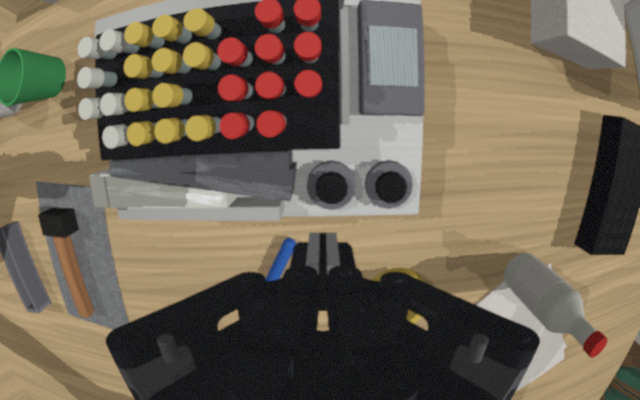

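Keys' black tops are at (331,186) and (390,184) inside grey collars. The wedge is home, and the mallet lies on the mat at (65,250).

Run:
```python
from h import *
c=dict(np.load("pics/w6.npz")); g=c["frame"].max(2)
for n,(x,y) in dict(L=(331,186),R=(390,184)).items():
    m=np.zeros(g.shape,np.uint8); m[y-24:y+24,x-27:x+27]=g[y-24:y+24,x-27:x+27]<50
    k,lab,st,ce=cv2.connectedComponentsWithStats(m); i=1+st[1:,4].argmax(); W=wray(c,np.argwhere(lab==i)[:,::-1],.090,c["pos"],c["rot"])
    print(n,st[i],W.mean(0).round(4),np.ptp(W,0).round(3),c["depth"][y-3:y+3,x-3:x+3].mean(), end=" ")
    u=np.array([[x,y]],float); t=np.linalg.norm((u-[c["cx"],c["cy"]])/c["fx"]); 
    d=(u-[c["cx"],c["cy"]])/c["fx"]; p=np.r_[(d*np.tan(t)/t)[0],1]*np.median(c["depth"][y-3:y+3,x-3:x+3]); H=c["hand_eye"]; print(rot(c["rot"]).apply(H[:3,:3]@p+H[:3,3])+c["pos"])
go(.541,-.178,.10,-3)
```

```text
L [315 172  32  31 784] [ 0.5444 -0.183   0.09  ] [0.027 0.026 0.   ] 0.2591007 [ 0.54622497 -0.18328338  0.09279508]
R [375 172  31  30 741] [ 0.5417 -0.2343  0.09  ] [0.026 0.027 0.   ] 0.25849092 [ 0.54486545 -0.2334406   0.09298886]
tcp [ 0.5409 -0.1755  0.2014] -> cm [ 0.04  0.25 10.14] deg [-0.03  0.05 -0.71]
```

```bash
python3 -m handwheel '[[[-1,0.25,0.55,5,0,0,-0.7],[-1,0.25,0.55,9,0,0,-0.7],[-1,0.25,0.55,10.5,0,0,-0.7],[-1,0.25,0.55,11.1,0,0,-0.7],[-1,0.25,0.55,11.4,0,0,-0.7],[-1,0.25,0.55,11.4,0,0,-0.7]]]'; python3 -m handwheel '[[[-1,0,0,0.2,0,0,0],[-1,0,0,0.3,0,0,0],[-1,0,0,0.3,0,0,0]]]'
```

```text
time_s: 20.05
eef_pos: [0.5442, -0.1828, 0.0894]
eef_rot: [0.0, 1.0, -0.027, 0.001]
wrist_force: [-0.6, 2.0, 2.4]
opening: 0.003
grasp_force: 1.4
time_s: 20.42
eef_pos: [0.5443, -0.183, 0.086]
eef_rot: [0.0, 1.0, -0.027, 0.001]
wrist_force: [1.0, 1.8, 7.3]
opening: 0.001
grasp_force: 3.5
```

```bash
python3 -m handwheel '[[[-1,0,0,0.3,0,0,0],[-1,0,0,0.4,0,0,0],[-1,0,0,0.4,0,0,0]]]'; python3 -m handwheel '[[[-1,0,0,-1,0,0,0],[-1,0,0,-3,0,0,0],[-1,0.25,5.2,-3,0,0,0],[-1,0.25,5.2,-3,0,0,0]]]'; python3 -c "
from h import *
go(.5415,-.2340,.1000,-3)"
```

```text
time_s: 20.8
eef_pos: [0.5445, -0.1831, 0.0855]
eef_rot: [0.001, 1.0, -0.027, 0.001]
wrist_force: [-10.0, 8.4, 33.2]
opening: -0.0
grasp_force: 16.8
time_s: 21.3
eef_pos: [0.5431, -0.2381, 0.1113]
eef_rot: [0.001, 1.0, -0.029, 0.001]
wrist_force: [0.0, -0.1, -0.5]
opening: 0.001
grasp_force: 0.0
tcp [ 0.5431 -0.2381  0.1113] -> cm [-0.19 -0.4   1.13] deg [ 0.13 -0.08 -0.28]
```

The left key bottomed (0.0855, 33 N) and is released. Next is the right key.

```bash
python3 -m handwheel '[[[-1,-0.15,-0.4,0,0,0,0],[-1,-0.15,-0.4,1,0,0,0],[-1,-0.15,-0.4,1.7,0,0,0],[-1,-0.15,-0.4,2.2,0,0,0],[-1,-0.15,-0.4,2.2,0,0,0]]]'; python3 -m handwheel '[[[-1,0,0,0.3,0,0,0],[-1,0,0,0.5,0,0,0],[-1,0,0,0.5,0,0,0]]]'
```

```text
time_s: 21.92
eef_pos: [0.5415, -0.2299, 0.0885]
eef_rot: [-0.001, 1.0, -0.027, -0.0]
wrist_force: [-2.2, 3.4, 3.2]
opening: -0.002
grasp_force: 1.7
time_s: 22.3
eef_pos: [0.5421, -0.2306, 0.0859]
eef_rot: [0.0, 1.0, -0.027, 0.0]
wrist_force: [-5.2, 6.0, 15.7]
opening: 0.0
grasp_force: 8.1
```

```bash
python3 -m handwheel '[[[-1,0,0,0.15,0,0,0],[-1,0,0,0.15,0,0,0]]]'; python3 -m handwheel '[[[-1,0,0,-1,0,0,0],[-1,0,0,-4,0,0,0],[-1,0,0,-9,0,0,0],[-1,-6,0,-13,0,0,0],[-1,-6,0,-13,0,0,0],[-1,-6,0,-13,0,0,0],[-1,-6,0,-13,0,0,0]]]'
python3 - <<'E'
from h import *
P=pts(camera("top")); a=dict(np.load("pics/top0.npz")); Q=pts(a)
for n,(v,u) in dict(cup=(150,233),jar=(138,190),bottle=(263,478),mallet=(219,227),keyL=(202,379),keyR=(204,399)).items(): print(n,P[v,u].round(3),Q[v,u].round(3))
E
python3 b.py
```

```text
time_s: 22.55
eef_pos: [0.5421, -0.2306, 0.0857]
eef_rot: [0.0, 1.0, -0.027, 0.0]
wrist_force: [-9.7, 7.9, 25.5]
opening: 0.0
grasp_force: 12.8
time_s: 23.42
eef_pos: [0.4819, -0.2273, 0.2111]
eef_rot: [-0.0, 1.0, -0.027, -0.001]
wrist_force: [0.4, -0.1, -0.7]
opening: 0.001
grasp_force: 0.0
cup [0.703 0.222 0.003] [0.702 0.221 0.008]
jar [ 0.447 -0.004  1.165] [0.717 0.319 0.09 ]
bottle [ 0.411 -0.236  0.59 ] [ 0.381 -0.425  0.118]
mallet [0.504 0.23  0.041] [0.505 0.237 0.004]
keyL [ 0.542 -0.18   0.092] [ 0.542 -0.179  0.093]
keyR [ 0.536 -0.232  0.095] [ 0.536 -0.232  0.094]
top 132 [0.0543 0.0543 0.0543]
scene 80 [0.0564 0.0571 0.0586]
[ 0.4819 -0.2271  0.2111] 23.575
```

Both keys are up again, the wedge is home, the mallet is on the mat, and the robot is clear (the odd jar and bottle values are a missing depth reading and the arm in the way).

```bash
python3 -c "
from bench import ctrl
print(ctrl.hand_in())"
```

```text
the job is handed in; nothing more can be done
None
```

I handed the job in at about 23.6 s: five mallet taps drove the wedge home (no more movement at 27 N), the mallet lies back on the mat, and the left then the right key were pressed to the stop and released; I saw nothing knocked over, but my last check had no usable reading for the jar or bottle.

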